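# Return the dish to the benchtop incubator and lower its hood

## Task

Put the large covered culture dish on the metal plate of the small white benchtop incubator, keeping it level and not dropping it, then lower the clear hinged hood over it until the hood is fully shut all round. Bring the hood down gently rather than slamming it, and leave the small dishes and the two bottles where they stand.

Things in the scene. Friction and masses are not known exactly. Their poses are not given: they have to be found in the camera images.
- incubator: White benchtop dish incubator, fixed to the table, 200 mm deep (x) by 180 mm wide (y); flat deck 56 mm above the table with a metal plate in it, sloping black control panel along its front (-x). Origin: on the table under the housing; the housing reaches 110 mm from it to the front and 85 mm to the back; x points to the back (hinge side), y to the left, z up.
- plate (a point): Centre of the metal plate's upper face, 62 mm above the table. Plate 106 mm (x) by 134 mm (y), axes as the incubator's. The shut hood encloses 120 mm (x) by 146 mm (y), nearly centred here, and 27 mm above the plate, so the dish fits under it only with its centre within about 25 mm (x) and 38 mm (y) of this point.
- hood_hinge (a point): Middle of the hood's hinge axis, 72 mm behind the plate centre and 60 mm above the table; the axis runs along the incubator's y.
- hood (a joint): Hood angle, rad: 0 = fully shut, 1.57 = upright, stop at 1.95; starts open at 1.6 to 1.9. Clear box-shaped hood with white edges, 152 mm wide, 34 mm high, walls 3 mm. Shut, it reaches 8 to 134 mm in front of the hinge axis and its outer top face is 32 mm above the axis. Stiff hinge: it stays at any angle and does not fall; 2 to 4 N at the front edge moves it. Push it by the outer top face or lip.
- hood_lip (a point): Front tip of the grey finger lip, 60 mm wide and 5 mm thick, that stands 11 mm out of the hood's front wall: shut, it lies 145 mm in front of the hinge axis and 20 mm above it; open, it points up. Turns with the hood.
- big_dish: The large covered culture dish, clear plastic with faintly pink contents, round, 61 mm diameter, 14 mm high, 40 g, its cover fixed on. Origin: centre of the underside; z up. Starts flat on the table among two smaller dishes.
- small_dish_a: Small covered dish, 39 mm diameter, 11 mm high; a bystander. Origin: centre of the underside.
- small_dish_b: The other small covered dish, 39 mm diameter, 11 mm high; a bystander. Origin: centre of the underside.
- amber_bottle: Amber dropper bottle with black top, 33 mm diameter, 90 mm high, behind the incubator; a bystander. Origin: centre of the underside.
- white_bottle: White capped bottle, 33 mm diameter, 70 mm high, behind the incubator; a bystander. Origin: centre of the underside.
There are look-alikes about, which are no part of the job. Several things look just like the big_dish: the one meant starts farthest to the robot's left.

How it is judged:
By the outcome, as a careful person would: the job done as asked, in the order asked, and still so for the second after the job is handed in, with the robot touching nothing.
It also fails if it takes over 64 s, if anything falls off the work surface, if the arm or the gripper's body presses on something with over 40 N, if the wrist force passes 120 N, or if a joint passes its speed limit or range.

## Robot

A 6-joint arm with a two-finger parallel gripper is mounted at the origin on a cart in front of the work surface, level with it; the furniture and walls round the work are solid. World frame = base frame: x ahead of the robot, y to its left, z up, the work surface at z = 0. Lengths are in m, angles in rad, forces in N, time in s.
With the tool pointing down it reaches from about 0.35 to 0.775 m from the base axis. Payload 5.5 kg.
Tool frame: the origin (TCP) lies between the finger pads; the fingertips stand 8 mm ahead of it and the grasp point (between the pads) lies 11 mm behind it; z points along the fingers, y is the line along which they close (so a half turn about z gives the same grasp; the last joint's range is limited). The gripper opens to 85 mm and grips with 20 to 120 N. Pads are 22 mm wide; open, the fingers measure 114 mm over their backs; the gripper's body (76 mm by 85 mm) begins 54 mm behind the grasp point. The pads swing forward as they close: fully open they stand 13 mm farther back than shut.
Start: joints at [-1.479, 0.313, 0.046, 1.304, 0, 1.431], TCP at [0.132, -0.56, 0.239] pointing down, gripper open.
Joint ranges: [-2.76, 2.76], [-0.86, 1.69], [-1.03, 1.26], [-2.2, 2.34], [-1.47, 1.5], [-3.14, 3.14]. Speed limits (rad/s): [2.57, 2.57, 3.14, 3.14, 3.14, 3.14].

## Interface

Orientations are given as a unit quaternion [w, x, y, z].
In Python, from workcell import status, vision, job gives the robot as it stands. The module is installed in compiled form; this text tells all that it offers.
- The arm moves only by the tool apply_moves, never from a script. Its argument "moves" is one flat list of numbers, 6 for each row, row after row: the shift along the world's x, y, z in units of 25 mm (1.0 is 25 mm), then the turn, a rotation vector about the world's x, y, z in rad. In form: [x, y, z, rx, ry, rz, x, y, z, rx, ry, rz, ...]. A call has 1 to 20 rows; each row is the pose to reach, as a shift and turn from the pose commanded when the call began; what a row does not reach only later rows make up. A row lasts 1/12 s, in which the tool goes at most 41.7 mm and 7.16 degrees, less where a joint would pass 70% of its speed; a pose out of reach is approached as far as the arm can. A call with a gripper value outside its range is refused whole. "claw" is the opening in per cent of the stroke, from 0 (shut) to 100 (fully open), set as the call begins (left out, the last holds). The fingers move at their own pace and stop on an object; "newtons" is the grip in N (left out, the last holds). Time passes only in rows, so rows that repeat a pose let the fingers close. It gives the time, the measured TCP pose, the force, the opening and the grip force at its end, in the units of the state.
- status.get_state(): the state, without advancing time (a new reading comes with each control period).
- vision.read_camera(name): name is "scene" or "side" or "wrist"; returns a dict with "image" (420x560x3 uint8, blue, green, red), "camera_matrix" (3x3 intrinsics, pixels), "camera_from_world" (4x4, takes a point from world to camera coordinates). Camera axes: x right, y down, z forward; pixel columns grow to the right and rows downward; lengths in m; the calibration is good to about 2 mm. A picture is of the moment at which its call begins. There is no depth.
- job.hand_in(): hands the job in; it is judged then, once.
The state is a dict: "clock": time; "joint_pos": joint angles; "qvel": joint speeds; "tau": joint torques, N m; "tcp_pos": TCP position; "orientation": TCP orientation; "wrist_force": force on the tool from outside, world axes, zero at the start; "ft_torque": the same for the moment, N m; "finger_gap": finger opening in m; "grip_force": force on a finger pad.
Only numpy, scipy, OpenCV 4.12 (cv2) and the standard library are available. Lean on these libraries where they do the work, as an engineer would, in place of code of your own. Each camera call takes 0.05 s, during which the arm holds its last target. There are 200 camera calls.

## Working session

There is one attempt and no reset: what is moved stays moved. The work goes in short steps, Python scripts to look and compute and a tool call to move; the robot and the scene stay as the last step left them, time stands still between calls to the robot, and variables do not carry over. Pictures are saved under pics/ and viewed, at most 10 in all, crops included, and the job is handed in when it is done.

Besides the shell and the picture viewer there is one more tool, called by a JSON object that holds its "fn" and its "kwargs". apply_moves: Moves the arm, as the interface text tells. Its arguments: {"type":"object","properties":{"moves":{"type":"array","items":{"type":"number"}},"claw":{"type":"number"},"newtons":{"type":"number"}},"required":["moves"]}

```bash
mkdir -p pics; cat > h.py <<'E'
import numpy as np, cv2
from workcell import status, vision, job
def cam(n):
    r=vision.read_camera(n); return r["image"],np.array(r["camera_matrix"]),np.array(r["camera_from_world"])
def ray(K,T,u,v,z):
    R,t=T[:3,:3],T[:3,3]; c=-R.T@t; d=R.T@np.linalg.inv(K)@np.array([u,v,1.]); return c+d*(z-c[2])/d[2]
def proj(K,T,p):
    q=T[:3,:3]@np.array(p)+T[:3,3]; q=K@q; return q[:2]/q[2]
E
python3 - <<'E'
from h import *
for n in("scene","side"):
    i,K,T=cam(n); cv2.imwrite(f"pics/{n}0.png",i); np.savez(f"{n}.npz",K=K,T=T); print(n,K[0,0],-T[:3,:3].T@T[:3,3],T[2,:3])
print(status.get_state())
E
```

```text
scene 516.4028910523627 [0.05086649 0.75981297 0.81228455] [ 0.45185789 -0.6519016  -0.60897352]
side 410.53440078887365 [ 0.20007609 -0.29690575  0.81661742] [ 0.45698075  0.29243092 -0.8400314 ]
{'clock': 0.1, 'joint_pos': array([-1.47859271e+00,  3.13945430e-01,  4.51190843e-02,  1.30361105e+00,
        4.87706473e-07,  1.43120306e+00]), 'qvel': array([-0.0013108 , -0.00195097,  0.00387553, -0.00026654, -0.0003548 ,
        0.00082359]), 'tau': array([ 2.65185976e-03, -4.81727350e+01,  2.99243098e+01,  1.27293082e-02,
       -1.00853115e-04,  4.35782823e-06]), 'tcp_pos': array([ 0.13204706, -0.55918672,  0.23849742]), 'orientation': array([-8.20297858e-04,  9.93290956e-01,  1.15639111e-01,  1.96843741e-05]), 'wrist_force': array([-0.86934833,  0.10967672,  0.24142611]), 'ft_torque': array([ 0.01802666,  0.00424857, -0.0527834 ]), 'grip_force': 0.0, 'finger_gap': 0.08540331501475494}
```

View pics/scene0.png

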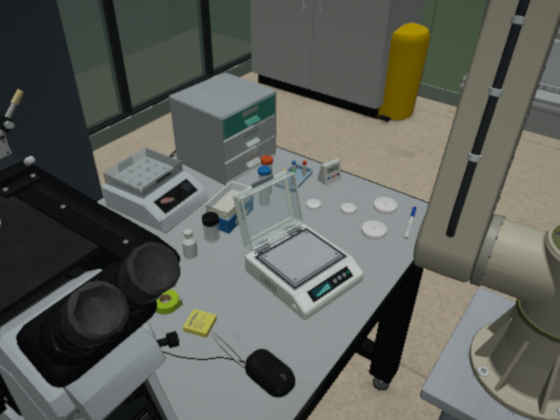

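View pics/side0.png

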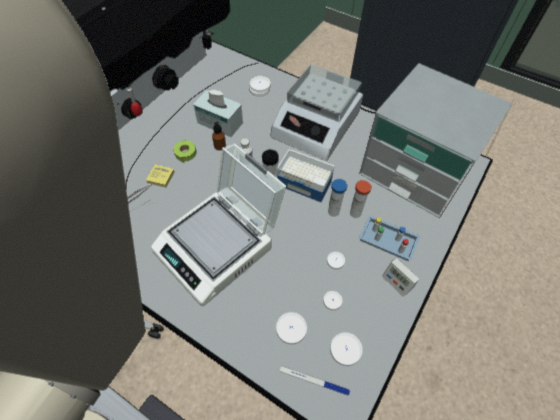

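Scene view: two large dishes at about (374,229) and (385,205), two small ones at (313,204) and (348,209), and the incubator around (300,262) with its hood open. Side view: large dishes at (291,327) and (346,348), plus a round white object at (260,85) that I need to identify.

```bash
python3 - <<'E'
from h import *
S=np.load("scene.npz");D=np.load("side.npz")
for n,u,v,z in [("bigL",291.5,327.5,.014),("bigR",346.5,348.5,.014),("far",260,85,.014),("sa",336,260,.011),("sb",333,300,.011)]:
    p=ray(D["K"],D["T"],u,v,z); print(n,p.round(4),"scene px",proj(S["K"],S["T"],p).round(1))
for n,u,v in [("bigL",374,229),("bigR",385,205)]: print(n,ray(S["K"],S["T"],u,v,.014).round(4))
a=cv2.imread("pics/side0.png");b=cv2.imread("pics/scene0.png")
c=[cv2.resize(x,(400,300),interpolation=cv2.INTER_CUBIC) for x in (a[150:300,130:330],a[60:150,200:320],b[160:310,230:430],a[250:400,230:430])]
cv2.imwrite("pics/crop1.png",np.vstack([np.hstack(c[:2]),np.hstack(c[2:])]))
E
```

```text
bigL [ 0.4214 -0.1898  0.014 ] scene px [375.9 228.6]
bigR [ 0.4442 -0.2994  0.014 ] scene px [387.1 204.1]
far [0.972 0.259 0.014] scene px [ 81.5 238.1]
sa [ 0.5996 -0.1929  0.011 ] scene px [315.2 203.6]
sb [ 0.5165 -0.2309  0.011 ] scene px [350.1 207.8]
bigL [ 0.4243 -0.1856  0.014 ]
bigR [ 0.447  -0.2925  0.014 ]
```

View pics/crop1.png

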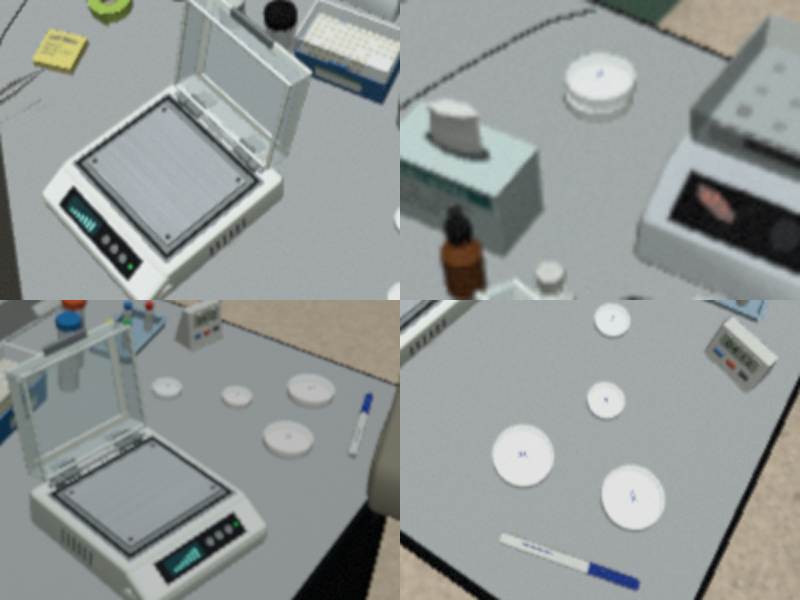

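The object at (260,85) is a two-dish stack about 1 m away, which is out of reach. The dish I want is the left of the two loose ones, at about (0.423,-0.188). Next I'll fit the incubator pose and the hood angle.

```bash
cat >> h.py <<'E'
from scipy.optimize import least_squares
def tri(pts):
    # pts: list of (K,T,u,v)
    def f(p): return np.concatenate([proj(K,T,p)-[u,v] for K,T,u,v in pts])
    r=least_squares(f,[.5,0,.1]); return r.x,np.abs(r.fun).max()
E
python3 - <<'E'
from h import *
S=np.load("scene.npz");D=np.load("side.npz")
k=lambda M,u,v:(M["K"],M["T"],u,v)
# order: back-left, back-right, front-right, front-left
sd=[(214,197.5),(260,240),(214,277.5),(168.5,230)]
sc=[(255,255),(302.5,226),(349,256),(297.5,286.5)]
for a,nm,M in((sd,"side",D),(sc,"scene",S)):
    P=np.array([ray(M["K"],M["T"],u,v,.062)[:2] for u,v in a]); print(nm,P.round(4).tolist(),"c",P.mean(0).round(4),"edges",[round(float(np.linalg.norm(P[i]-P[i-1])),3) for i in range(4)])
    x=(P[0]+P[1]-P[2]-P[3]);y=(P[0]+P[3]-P[1]-P[2]); print("yaw",np.arctan2(x[1],x[0]),np.arctan2(-y[0],y[1]))
# lip both
print("lip",tri([k(D,255,163),k(S,261.5,183)]))
# hood top corners (front edge): scene (235,193.5)?(296,171)
print("cornR",tri([k(D,283,184),k(S,295.5,171)]), "bigL",tri([k(D,291.5,327.5),k(S,374,229)]))
E
```

```text
side [[0.5619, 0.1026], [0.5286, -0.0441], [0.4093, -0.0152], [0.443, 0.1322]] c [0.4857 0.0439] edges [0.123, 0.15, 0.123, 0.151]
yaw -0.24073819593195256 -0.2241648141381439
scene [[0.5692, 0.1049], [0.5414, -0.04], [0.4029, -0.0128], [0.442, 0.1295]] c [0.4889 0.0454] edges [0.13, 0.147, 0.141, 0.148]
yaw -0.19244926487155203 -0.22870808733076808
lip (array([0.61330903, 0.02030946, 0.18550619]), np.float64(0.288552395647514))
cornR (array([ 0.58690757, -0.05908087,  0.19327806]), np.float64(3.1632006204505103)) bigL (array([ 0.42365518, -0.1891753 ,  0.01057202]), np.float64(0.7391103675440718))
```

{"fn": "apply_moves", "kwargs": {"moves": [1,1.2,0,0,0,0.12,2,2.5,-0.4,0,0,0.24,3,3.8,-0.8,0,0,0.36,4,5.1,-1.2,0,0,0.48,5,6.4,-1.6,0,0,0.6,6,7.7,-2,0,0,0.72,7,9,-2.4,0,0,0.84,8,10.2,-2.8,0,0,0.96,9,11.5,-3.2,0,0,1.08,9.8,12.5,-3.6,0,0,1.2,10.5,13.4,-3.9,0,0,1.32,11,14.1,-4.1,0,0,1.44,11.4,14.6,-4.3,0,0,1.56,11.64,14.84,-4.3,0,0,1.68,11.64,14.84,-4.3,0,0,1.8,11.64,14.84,-4.3,0,0,1.92,11.64,14.84,-4.3,0,0,2.04,11.64,14.84,-4.3,0,0,2.16,11.64,14.84,-4.3,0,0,2.28,11.64,14.84,-4.3,0,0,2.4], "claw": 85, "newtons": 25}}

```text
clock: 1.77
tcp_pos: [0.4228, -0.1884, 0.1315]
orientation: [-0.0, 0.249, 0.968, 0.0]
wrist_force: [-0.3, -0.2, 0.1]
finger_gap: 0.0729
grip_force: 0.0
```

{"fn": "apply_moves", "kwargs": {"moves": [0,0,0,0,0,0.12,0,0,0,0,0,0.24,0,0,0,0,0,0.285,0,0,0,0,0,0.285]}}

```text
clock: 2.1
tcp_pos: [0.4228, -0.1885, 0.1315]
orientation: [-0.0, 0.112, 0.994, 0.0]
wrist_force: [0.7, 0.5, 0.3]
finger_gap: 0.0725
grip_force: 0.0
```

```bash
python3 - <<'E'
from h import *
i,K,T=cam("wrist"); cv2.imwrite("pics/w1.png",i); np.savez("w1.npz",K=K,T=T)
s=status.get_state(); print(s["clock"],s["tcp_pos"],s["orientation"],s["finger_gap"],s["joint_pos"].round(2),s["wrist_force"])
print(proj(K,T,[.4235,-.1885,.014]), proj(K,T,[s["tcp_pos"][0],s["tcp_pos"][1],.014]))
E
```

```text
2.15 [ 0.42282912 -0.18848982  0.13151726] [-3.03216567e-04  1.12760118e-01  9.93622168e-01  2.26636715e-04] 0.07244593207023145 [-0.59  0.16 -0.42  0.98  0.   -0.37] [-0.15894062 -0.2986849  -0.39174532]
[281.08270909 205.04487146] [280.9173023 204.2968338]
```

View pics/w1.png

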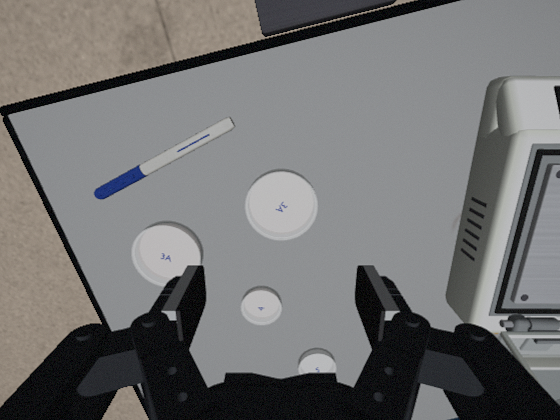

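The wrist view shows the target dish centred at (281,204), within 1 px of where I predicted, and the fingers straddle it. I'll descend and grip.

{"fn": "apply_moves", "kwargs": {"moves": [0,0,-0.7,0,0,0,0,0,-1.6,0,0,0,0,0,-2.5,0,0,0,0,0,-3.3,0,0,0,0,0,-3.9,0,0,0,0,0,-4.3,0,0,0,0,0,-4.6,0,0,0,0,0,-4.8,0,0,0,0,0,-4.9,0,0,0,0,0,-4.9,0,0,0,0,0,-4.9,0,0,0]}}

```text
clock: 3.07
tcp_pos: [0.4234, -0.1889, 0.0097]
orientation: [0.0, 0.112, 0.994, -0.0]
wrist_force: [0.5, -0.7, -0.4]
finger_gap: 0.0724
grip_force: 0.0
```

{"fn": "apply_moves", "kwargs": {"moves": [0,0,-0.1,0,0,0,0,0,-0.1,0,0,0,0,0,-0.1,0,0,0,0,0,-0.1,0,0,0,0,0,-0.1,0,0,0,0,0,-0.1,0,0,0], "claw": 55, "newtons": 25}}

```text
clock: 3.57
tcp_pos: [0.4238, -0.1891, 0.0074]
orientation: [0.001, 0.112, 0.994, -0.0]
wrist_force: [0.1, 0.6, 5.3]
finger_gap: 0.0586
grip_force: 26.9
```

{"fn": "apply_moves", "kwargs": {"moves": [0,0,0.1,0,0,0,0,0,0.3,0,0,0,0,0,0.6,0,0,0,0,0,1,0,0,0,0,0,1.5,0,0,0,0,0,2,0,0,0,0,0,2.6,0,0,0,0,0,3.3,0,0,0,0,0,4,0,0,0,0,0,4.6,0,0,0,0,0,5,0,0,0,0,0,5.3,0,0,0,0,0,5.5,0,0,0,0,0,5.5,0,0,0]}}

```text
clock: 4.73
tcp_pos: [0.4234, -0.1888, 0.1451]
orientation: [0.0, 0.112, 0.994, -0.0]
wrist_force: [-0.1, -0.6, -0.3]
finger_gap: 0.0584
grip_force: 27.0
```

```bash
python3 - <<'E'
from h import *
i,K,T=cam("wrist"); j,K2,T2=cam("side"); 
s=status.get_state(); print(s["clock"],s["tcp_pos"],s["finger_gap"],s["grip_force"],s["wrist_force"])
np.savez("w2.npz",K=K,T=T)
a=j[190:340,190:390]; cv2.imwrite("pics/w2.png",np.hstack([i[:,:],cv2.resize(a,(240,180))[:0].reshape(0,240,3) if 0 else cv2.copyMakeBorder(cv2.resize(a,(240,180)),0,240,0,0,cv2.BORDER_CONSTANT)]))
E
```

```text
4.8333 [ 0.42278285 -0.18849406  0.14382712] 0.058414545894976126 26.967541873455048 [-0.47517427  0.28494179 -1.1917686 ]
```

View pics/w2.png

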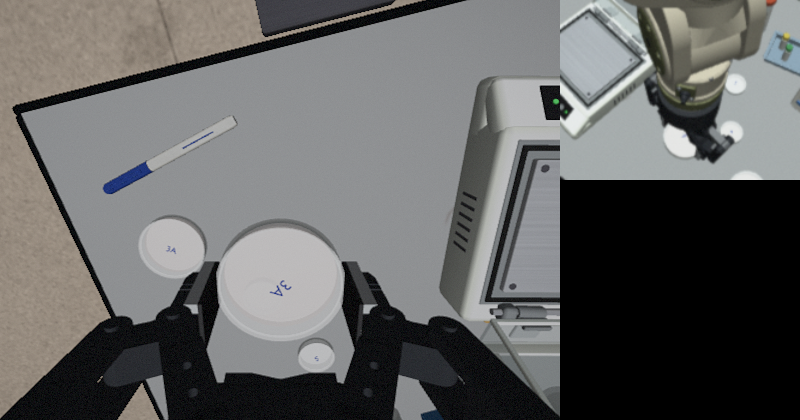

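The dish is held level between the pads at about (281,280), and the gap of 58 mm is steady. Next I'll carry it over the plate.

{"fn": "apply_moves", "kwargs": {"moves": [0.1,0.3,0,0,0,0,0.3,1,0,0,0,0,0.5,1.8,0,0,0,0,0.8,2.8,0,0,0,0,1.1,3.8,0,0,0,0,1.3,4.8,0,0,0,0,1.6,5.8,0,0,0,0,1.9,6.8,0,0,0,0,2.1,7.7,0,0,0,0,2.3,8.4,-0.1,0,0,0,2.5,8.9,-0.4,0,0,0,2.57,9.2,-0.8,0,0,0,2.57,9.32,-1.2,0,0,0,2.57,9.32,-1.6,0,0,0,2.57,9.32,-1.9,0,0,0,2.57,9.32,-2.1,0,0,0,2.57,9.32,-2.1,0,0,0]}}

```text
clock: 6.25
tcp_pos: [0.4861, 0.0437, 0.0903]
orientation: [-0.001, 0.113, 0.994, -0.0]
wrist_force: [0.1, -0.3, -0.8]
finger_gap: 0.0587
grip_force: 27.0
```

```bash
python3 - <<'E'
from h import *
i,K,T=cam("wrist"); j,K2,T2=cam("scene"); 
s=status.get_state(); print(s["clock"],s["tcp_pos"],s["finger_gap"],s["grip_force"],s["wrist_force"], (-T[:3,:3].T@T[:3,3])-s["tcp_pos"])
a=cv2.resize(j[160:310,200:400],(400,300)); b=cv2.resize(i,(400,300)); cv2.imwrite("pics/w3.png",np.hstack([a,b]))
E
```

```text
6.35 [0.48717086 0.04372574 0.09167816] 0.05880907547912549 27.026968896389008 [ 0.55472588 -0.00266261 -1.07766404] [-0.07979841  0.01716732  0.13385124]
```

View pics/w3.png

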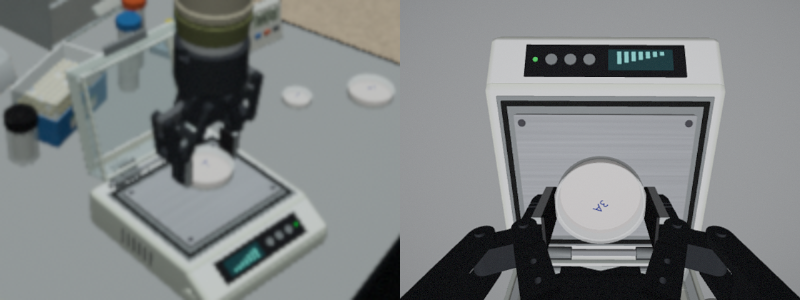

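The dish is level over the plate, and the plate edges line up with the image rows, so the yaw is right. I'll check the fore-aft position using the front corners of the plate.

```bash
python3 - <<'E'
from h import *
i,K,T=cam("wrist"); s=status.get_state()
P=[ray(K,T,(u-400)*1.4,v*1.4,.062) for u,v in((513,113),(697,113))]
m=(P[0]+P[1])/2; d=P[1]-P[0]; print(P,np.linalg.norm(d)); yaw=np.arctan2(d[1],d[0])-np.pi/2; X=np.array([np.cos(yaw),np.sin(yaw)]); print(yaw,"plate c",m[:2]+.053*X, "hinge",m[:2]+.125*X, s["tcp_pos"])
E
```

```text
[array([ 0.42096555, -0.00686568,  0.062     ]), array([0.45093557, 0.12357335, 0.062     ])] 0.13383774839919949
-0.2258429403300588 plate c [0.48760466 0.04648565] hinge [0.55777627 0.03036284] [0.48755127 0.04381107 0.0920943 ]
```

{"fn": "apply_moves", "kwargs": {"moves": [0,0.1,-0.15,0,0,0,0,0.1,-0.3,0,0,0,0,0.1,-0.45,0,0,0,0,0.1,-0.6,0,0,0,0,0.1,-0.7,0,0,0,0,0.1,-0.78,0,0,0,0,0.1,-0.84,0,0,0,0,0.1,-0.88,0,0,0,0,0.1,-0.88,0,0,0,0,0.1,-0.88,0,0,0]}}

```text
clock: 7.23
tcp_pos: [0.4874, 0.0468, 0.0699]
orientation: [0.0, 0.112, 0.994, 0.0]
wrist_force: [0.5, 0.4, -1.0]
finger_gap: 0.0592
grip_force: 27.1
```

{"fn": "apply_moves", "kwargs": {"moves": [0,0,-0.03,0,0,0,0,0,-0.06,0,0,0,0,0,-0.06,0,0,0,0,0,-0.06,0,0,0]}}

```text
clock: 7.57
tcp_pos: [0.4876, 0.0468, 0.0694]
orientation: [0.001, 0.112, 0.994, 0.0]
wrist_force: [-3.3, -0.1, 8.3]
finger_gap: 0.059
grip_force: 27.8
```

{"fn": "apply_moves", "kwargs": {"moves": [0,0,0.02,0,0,0,0,0,0.02,0,0,0,0,0,0.02,0,0,0,0,0,0.02,0,0,0,0,0,0.02,0,0,0,0,0,0.02,0,0,0], "claw": 88}}

```text
clock: 8.07
tcp_pos: [0.4873, 0.0468, 0.0687]
orientation: [-0.0, 0.112, 0.994, 0.0]
wrist_force: [0.5, -0.4, -0.5]
finger_gap: 0.075
grip_force: 0.0
```

{"fn": "apply_moves", "kwargs": {"moves": [0,0,0.1,0,0,0,0,0,0.3,0,0,0,0,0,0.6,0,0,0,0,0,1,0,0,0,0,0,1.5,0,0,0,0,0,2.2,0,0,0,0,0,3.2,0,0,0,0,0,4.2,0,0,0,0,0,5.2,0,0,0,0,0,5.8,0,0,0,0,0,6.2,0,0,0,0,0,6.2,0,0,0]}}

```text
clock: 9.07
tcp_pos: [0.4888, 0.0468, 0.2269]
orientation: [0.003, 0.112, 0.994, 0.0]
wrist_force: [0.4, 0.5, 0.5]
finger_gap: 0.0751
grip_force: 0.0
```

```bash
python3 - <<'E'
from h import *
i,K,T=cam("wrist"); j,K2,T2=cam("scene"); k,_,_=cam("side")
s=status.get_state(); print(s["clock"],s["tcp_pos"],s["finger_gap"],s["wrist_force"],s["joint_pos"].round(2))
a=cv2.resize(j[140:290,200:400],(400,300)); b=cv2.resize(i,(400,300)); c=cv2.resize(k[140:290,130:330],(400,300));cv2.imwrite("pics/w4.png",np.vstack([np.hstack([a,b]),np.hstack([c,c*0])]))
np.savez("w4.npz",K=K,T=T)
X=np.array([np.cos(-.226),np.sin(-.226)])
for th in (1.7,1.75,1.8,1.85,1.9):
    f=145*np.cos(th)-20*np.sin(th);z=60+145*np.sin(th)+20*np.cos(th)
    p=np.array([.5578,.0304])-X*f/1000; p=[*p,z/1000]; print(th,np.round(p,3),proj(K2,T2,p).round(1)-[200,140],proj(K,T,p).round(0))
E
```

```text
9.2167 [0.48680453 0.04687046 0.22308601] 0.07496928381297398 [ 0.32910341  0.07019409 -0.17001384] [-0.07  0.15 -0.2   1.22  0.    0.16]
1.7 [0.595 0.022 0.201] [68.  40.2] [280. 400.]
1.75 [0.602 0.02  0.199] [65.9 39.7] [280. 405.]
1.8 [0.609 0.019 0.197] [63.8 39.3] [280. 410.]
1.85 [0.615 0.017 0.194] [61.8 39. ] [280. 413.]
1.9 [0.622 0.016 0.191] [59.8 38.9] [280. 416.]
```

View pics/w4.png

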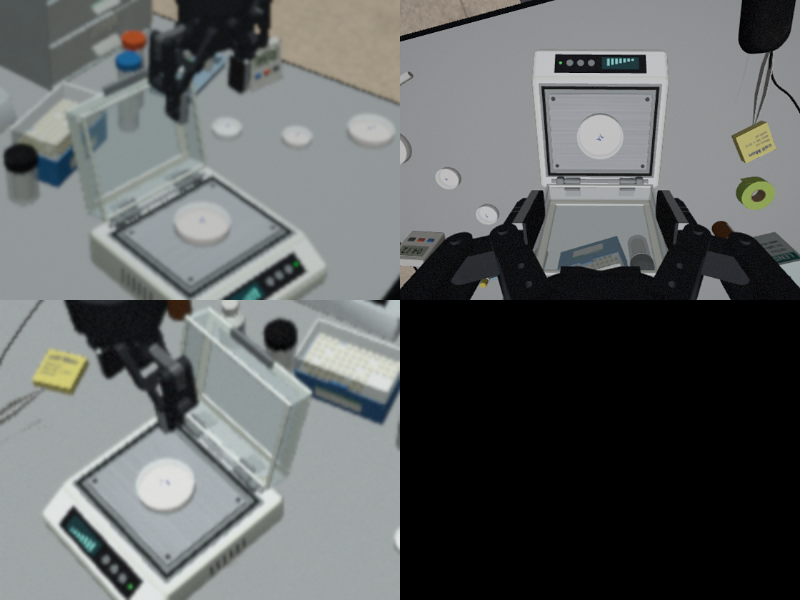

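The dish sits centred on the plate, at about (600,136) in the wrist panel. The hood is at about 1.8 rad, with the lip near (262,181) in the scene image. I'll shut the fingers and go over and behind the hood.

{"fn": "apply_moves", "kwargs": {"moves": [0,0,0.4,0,0,0,0,0,0.85,0,0,0,0.3,-0.1,0.85,0,0,0,1,-0.2,0.85,0,0,0,1.9,-0.4,0.85,0,0,0,2.8,-0.6,0.85,0,0,0,3.7,-0.8,0.85,0,0,0,4.6,-1.1,0.85,0,0,0,5.5,-1.3,0.85,0,0,0,6.2,-1.45,0.85,0,0,0,6.6,-1.53,0.85,0,0,0,6.73,-1.56,0.85,0,0,0,6.73,-1.56,0.6,0,0,0,6.73,-1.56,0.2,0,0,0,6.73,-1.56,-0.3,0,0,0,6.73,-1.56,-0.8,0,0,0,6.73,-1.56,-1.3,0,0,0,6.73,-1.56,-1.7,0,0,0,6.73,-1.56,-1.9,0,0,0,6.73,-1.56,-1.9,0,0,0], "claw": 0}}

```text
clock: 10.88
tcp_pos: [0.6541, 0.0081, 0.1746]
orientation: [-0.002, 0.112, 0.994, 0.0]
wrist_force: [0.3, 0.1, 0.3]
finger_gap: 0.0
grip_force: 0.0
```

```bash
python3 - <<'E'
from h import *
s=status.get_state(); t=s["tcp_pos"]; print(s["clock"],t,s["finger_gap"],s["wrist_force"],s["joint_pos"].round(2))
X=np.array([.9746,-.2241]);H=np.array([.5578,.0304])
print("b,lat",(t[:2]-H)@X,(t[:2]-H)@[.2241,.9746])
for th in np.arange(1.8,-.01,-.05):
    sn,c=np.sin(th),np.cos(th); b=32*sn-(134 if th>1.57 else 120)*c+11; z=68+120*sn+32*c
    p=H+X*b/1000; d=(np.array([*p,z/1000])-t)/.025; print(round(th,2),round(b,1),round(z,1),d.round(2).tolist())
E
```

```text
10.8833 [0.65410109 0.00813941 0.17457157] 2.7536286572848384e-06 [0.26817311 0.12305624 0.26114852] [-0.11  0.49  0.16  1.24  0.    0.11]
b,lat 0.09884363997729301 -0.00011409812432863679
1.8 72.6 177.6 [-1.02, 0.24, 0.12]
1.75 66.4 180.4 [-1.26, 0.3, 0.23]
1.7 60.0 182.9 [-1.51, 0.35, 0.33]
1.65 53.5 185.1 [-1.77, 0.41, 0.42]
1.6 46.9 187.0 [-2.02, 0.47, 0.5]
1.55 40.5 188.6 [-2.27, 0.53, 0.56]
1.5 34.4 190.0 [-2.51, 0.58, 0.62]
1.45 28.3 191.0 [-2.75, 0.64, 0.66]
1.4 22.1 191.7 [-2.99, 0.69, 0.68]
1.35 15.9 192.1 [-3.23, 0.75, 0.7]
1.3 9.7 192.2 [-3.47, 0.8, 0.7]
1.25 3.5 192.0 [-3.71, 0.86, 0.7]
1.2 -2.7 191.4 [-3.96, 0.91, 0.67]
1.15 -8.8 190.6 [-4.2, 0.97, 0.64]
1.1 -14.9 189.5 [-4.43, 1.02, 0.6]
1.05 -21.0 188.0 [-4.67, 1.08, 0.54]
1.0 -26.9 186.3 [-4.9, 1.13, 0.47]
0.95 -32.8 184.2 [-5.13, 1.18, 0.39]
0.9 -38.5 181.9 [-5.35, 1.24, 0.29]
0.85 -44.2 179.3 [-5.57, 1.29, 0.19]
0.8 -49.6 176.4 [-5.79, 1.34, 0.07]
0.75 -55.0 173.2 [-6.0, 1.38, -0.05]
0.7 -60.2 169.8 [-6.2, 1.43, -0.19]
0.65 -65.2 166.1 [-6.39, 1.47, -0.34]
0.6 -70.0 162.2 [-6.58, 1.52, -0.5]
0.55 -74.6 158.0 [-6.76, 1.56, -0.66]
0.5 -79.0 153.6 [-6.93, 1.6, -0.84]
0.45 -83.1 149.0 [-7.09, 1.64, -1.02]
0.4 -87.1 144.2 [-7.25, 1.67, -1.21]
0.35 -90.8 139.2 [-7.39, 1.7, -1.41]
0.3 -94.2 134.0 [-7.52, 1.73, -1.62]
0.25 -97.4 128.7 [-7.65, 1.76, -1.84]
0.2 -100.3 123.2 [-7.76, 1.79, -2.05]
0.15 -102.9 117.6 [-7.86, 1.81, -2.28]
0.1 -105.2 111.8 [-7.95, 1.83, -2.51]
0.05 -107.3 106.0 [-8.03, 1.85, -2.74]
-0.0 -109.0 100.0 [-8.1, 1.87, -2.98]
```

{"fn": "apply_moves", "kwargs": {"moves": [-0.3,0.07,0.03,0,0,0,-0.65,0.15,0.08,0,0,0,-1.02,0.24,0.12,0,0,0,-1.26,0.3,0.23,0,0,0,-1.51,0.35,0.33,0,0,0,-1.77,0.41,0.42,0,0,0,-2.02,0.47,0.5,0,0,0,-2.27,0.53,0.56,0,0,0,-2.51,0.58,0.62,0,0,0,-2.75,0.64,0.66,0,0,0,-2.99,0.69,0.68,0,0,0,-3.23,0.75,0.7,0,0,0,-3.47,0.8,0.7,0,0,0,-3.71,0.86,0.7,0,0,0,-3.96,0.91,0.67,0,0,0]}}

```text
clock: 12.13
tcp_pos: [0.5558, 0.0308, 0.193]
orientation: [-0.0, 0.112, 0.994, 0.0]
wrist_force: [2.5, 0.7, 2.9]
finger_gap: -0.0001
grip_force: 1.4
```

```bash
python3 - <<'E'
from h import *
j,K2,T2=cam("scene"); k,_,_=cam("side")
s=status.get_state(); print(s["clock"],s["tcp_pos"],s["wrist_force"])
a=cv2.resize(j[130:310,190:390],(400,360)); c=cv2.resize(k[130:310,130:330],(400,360));cv2.imwrite("pics/w5.png",np.hstack([a,c]))
E
```

```text
12.2333 [0.5546809  0.03098128 0.19258733] [-0.26053391  1.0175475   0.45250517]
```

View pics/w5.png

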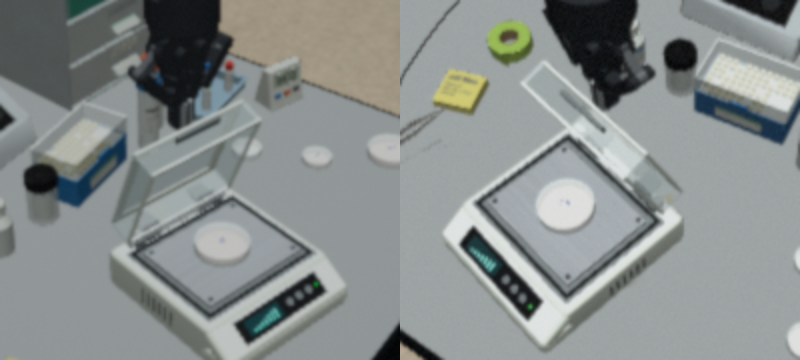

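The hood is following the fingers at about 1.2 rad, with only a few N at the wrist. Carrying on along the arc.

{"fn": "apply_moves", "kwargs": {"moves": [-0.24,0.06,-0.03,0,0,0,-0.47,0.11,-0.07,0,0,0,-0.71,0.17,-0.13,0,0,0,-0.94,0.22,-0.2,0,0,0,-1.17,0.27,-0.28,0,0,0,-1.39,0.33,-0.38,0,0,0,-1.61,0.38,-0.48,0,0,0,-1.83,0.43,-0.6,0,0,0,-2.04,0.47,-0.72,0,0,0,-2.24,0.52,-0.86,0,0,0,-2.43,0.56,-1.01,0,0,0,-2.62,0.61,-1.17,0,0,0,-2.8,0.65,-1.33,0,0,0,-2.97,0.69,-1.51,0,0,0,-3.13,0.73,-1.69,0,0,0,-3.29,0.76,-1.88,0,0,0]}}

```text
clock: 13.57
tcp_pos: [0.4737, 0.0498, 0.1455]
orientation: [-0.0, 0.112, 0.994, 0.0]
wrist_force: [0.7, 0.0, 2.2]
finger_gap: -0.0001
grip_force: 0.8
```

{"fn": "apply_moves", "kwargs": {"moves": [-0.07,0.02,-0.1,0,0,0,-0.14,0.03,-0.2,0,0,0,-0.21,0.05,-0.31,0,0,0,-0.27,0.06,-0.41,0,0,0,-0.34,0.08,-0.52,0,0,0,-0.4,0.09,-0.63,0,0,0,-0.46,0.11,-0.74,0,0,0,-0.51,0.12,-0.84,0,0,0,-0.56,0.13,-0.95,0,0,0,-0.61,0.14,-1.07,0,0,0,-0.66,0.15,-1.18,0,0,0,-0.7,0.16,-1.3,0,0,0,-0.74,0.17,-1.41,0,0,0,-0.78,0.18,-1.53,0,0,0,-0.78,0.18,-1.53,0,0,0]}}

```text
clock: 14.82
tcp_pos: [0.4544, 0.0541, 0.1071]
orientation: [-0.0, 0.112, 0.994, 0.0]
wrist_force: [0.2, 0.4, 0.3]
finger_gap: 0.0001
grip_force: 0.0
```

{"fn": "apply_moves", "kwargs": {"moves": [-0.02,0,-0.05,0,0,0,-0.03,0,-0.1,0,0,0,-0.04,0.01,-0.15,0,0,0,-0.05,0.01,-0.2,0,0,0,-0.05,0.01,-0.24,0,0,0,-0.05,0.01,-0.28,0,0,0,-0.05,0.01,-0.28,0,0,0]}}

```text
clock: 15.4
tcp_pos: [0.4536, 0.0543, 0.1006]
orientation: [-0.0, 0.112, 0.994, 0.0]
wrist_force: [0.3, -0.3, -0.3]
finger_gap: -0.0001
grip_force: 0.0
```

{"fn": "apply_moves", "kwargs": {"moves": [0,0,-0.04,0,0,0,0,0,-0.08,0,0,0,0,0,-0.08,0,0,0]}}

```text
clock: 15.65
tcp_pos: [0.4538, 0.0543, 0.0999]
orientation: [0.0, 0.112, 0.994, 0.0]
wrist_force: [-3.8, -0.4, 10.7]
finger_gap: -0.0001
grip_force: 5.5
```

{"fn": "apply_moves", "kwargs": {"moves": [0,0,-0.03,0,0,0,0,0,-0.05,0,0,0,0,0,-0.05,0,0,0,0,0,-0.05,0,0,0]}}

```text
clock: 15.98
tcp_pos: [0.4538, 0.0543, 0.0998]
orientation: [0.001, 0.112, 0.994, -0.0]
wrist_force: [-7.6, -0.2, 21.3]
finger_gap: -0.0002
grip_force: 10.6
```

{"fn": "apply_moves", "kwargs": {"moves": [0,0,0.1,0,0,0,0,0,0.3,0,0,0,0,0,0.8,0,0,0,0,0,1.6,0,0,0,0,0,2.6,0,0,0,0,0,3.6,0,0,0,0,0,4.4,0,0,0,0,0,5,0,0,0,0,0,5.4,0,0,0,0,0,5.6,0,0,0,0,-1,5.6,0,0,0,0,-2.2,5.6,0,0,0,0,-3.5,5.6,0,0,0,0,-4.8,5.6,0,0,0,0,-5.8,5.6,0,0,0,0,-6.4,5.6,0,0,0,0,-6.4,5.6,0,0,0]}}

```text
clock: 17.4
tcp_pos: [0.4534, -0.1082, 0.2365]
orientation: [-0.001, 0.114, 0.993, -0.0]
wrist_force: [-0.2, -0.0, 0.0]
finger_gap: 0.0002
grip_force: 0.0
```

```bash
python3 - <<'E'
from h import *
j,K2,T2=cam("scene"); k,K3,T3=cam("side")
s=status.get_state(); print(s["clock"],s["tcp_pos"],s["wrist_force"])
X=np.array([.9746,-.2241]);Y=np.array([.2241,.9746]);H=np.array([.5578,.0304])
a=cv2.resize(j[180:320,220:380],None,fx=2.5,fy=2.5,interpolation=cv2.INTER_CUBIC); c=cv2.resize(k[160:300,140:300],None,fx=2.5,fy=2.5,interpolation=cv2.INTER_CUBIC)
for y in(-76,76):
  for r,h in((134,32),(134,-2),(8,32)):
    p=[*(H-X*r/1000+Y*y/1000),.06+h/1000]
    for im,K,T,o in((a,K2,T2,(220,180)),(c,K3,T3,(140,160))): cv2.circle(im,tuple(((proj(K,T,p)-o)*2.5).round().astype(int).tolist()),3,(0,0,255),1)
cv2.imwrite("pics/w6.png",np.hstack([a,c]))
E
```

```text
17.5 [ 0.45309757 -0.10578517  0.2366698 ] [ 0.6576355   0.16268965 -0.08801999]
```

View pics/w6.png

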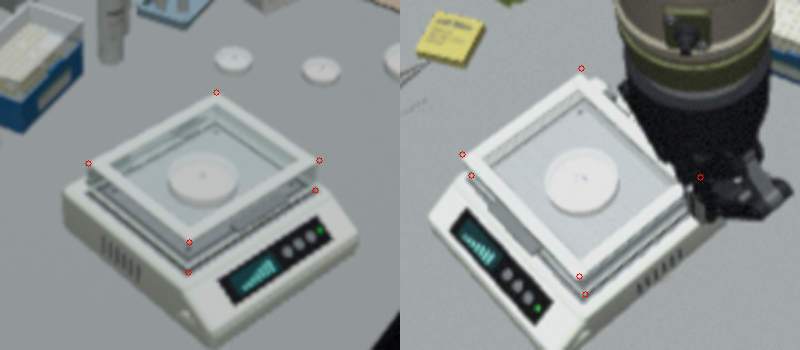

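The hood outline matches the predicted shut corners to within a few pixels, and at 21 N it didn't move any further. The dish is centred under it and the arm is clear, so I'm handing in.

```bash
python3 -c "
from workcell import job; print(job.hand_in())"
```

```text
the job is handed in; nothing more can be done
None
```

The large covered dish is level and centred on the incubator plate, the hood was lowered gently and is fully shut, the small dishes and bottles were not touched, and the job was handed in at about 17.5 s.

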